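# Trace the jaw-outline template with the stylus

## Robot

A 6-joint arm with a two-finger parallel gripper is mounted at the origin on the work surface. World frame = base frame: x ahead of the robot, y to its left, z up, the work surface at z = 0. Lengths are in mm, angles in rad, forces in N, time in s.
With the tool pointing down it reaches from about 350 to 875 mm from the base axis. Payload 4.2 kg.
Tool frame: the origin (TCP) lies where the fingers leave the gripper's body, on its centre line; the fingertips stand ahead of it and the grasp point (between the pads) lies 54 mm ahead of it (arm.nose_length is the z of the fingertips in the tool frame, in mm); z points along the fingers, x is the direction in which the jaws open and shut, and the axes are right-handed (so a half turn about z gives the same grasp; the last joint's range is limited). The gripper opens to 85 mm and grips with 20 to 120 N. Pads are 22 mm wide; open, the fingers measure 114 mm over their backs; the gripper's body (76 mm by 85 mm) begins 54 mm behind the grasp point. The pads swing forward as they close: fully open they stand 13 mm farther back than shut.
Start: joints at [1.505, 0.385, 0.008, 0, -1.194, -0.259], TCP at [199.417, 592.311, 303.912] pointing down, gripper open.
Joint ranges: [-3.14, 3.14], [-1.21, 2.06], [-1.07, 1.41], [-3.16, 2.05], [-2.99, -0.16], [-3.1, 3.1]. Speed limits (rad/s): [2.79, 2.79, 3.14, 3.14, 3.14, 3.14].

## Interface

Orientations are given as a unit quaternion [x, y, z, w].
In Python, from bench import arm, imaging, job_done gives the robot as it stands.
- The arm moves only by the shell command python3 -m crank 'ROWS' [OPENING]. ROWS is a JSON object of lists of equal length, an entry for each row: "delta_pos": the shift along the tool's x, y, z in m, a list of three; "twist": the turn about the tool's z in rad. In form: {"delta_pos": [[tx, ty, tz], ...], "twist": [twist, ...]}. A call has 1 to 8 rows; each row shifts and turns the commanded pose from where the row before left it, along the tool's axes as they then stand; what a row does not reach is not made up. A row lasts 1/12 s, in which the tool goes at most 41.7 mm and 7.16 degrees, less where a joint would pass 70% of its speed; a pose out of reach is approached as far as the arm can. A call is refused whole if a number of a shift passes 0.0417 or a number of a turn 0.125, either way. A call with a gripper value outside its range is refused whole. OPENING is the opening, from 0 (shut) to 1 (fully open), set as the call begins (- or left out, the last holds). The fingers move at their own pace and stop on an object; the grip force is fixed at half the most. Time passes only in rows, so rows that do not move let the fingers close. It gives the time, the measured TCP pose, the force and the opening at its end, in the units of the state.
- arm.read_state(): the state, without advancing time (a new reading comes with each control period).
- imaging.get_image(name): name is "scene" or "side" or "wrist"; returns (picture, depth): 384x512x3 uint8, blue, green, red; 384x512 float32, mm along the optical axis (not along the pixel's ray), 0 where there is no reading.
- imaging.camera_model(name): a dict with "vfov" (degrees; the focal length in pixels is half the picture's height over the tangent of half this angle, whatever the lens; pixels are square), "cx", "cy" (the principal point, pixels), "dist" ([k1, k2, p1, p2, k3] as OpenCV has them; the pictures are not rectified), "T" (4x4, takes a point from camera to world coordinates); the wrist camera has in their place "hand_eye" (4x4, takes a point from camera to tool coordinates, whose origin is the TCP and whose axes are the tool frame's). Camera axes: x right, y up, looking along -z (the intrinsics and any distortion apply to the point x, -y, -z); pixel columns grow to the right and rows downward; lengths in mm; the calibration is good to about 2 mm. A picture is of the moment at which its call begins: read the wrist's pose just before it. camera_model takes no time and is no camera call.
- job_done(): hands the job in, once; it reports no verdict.
The state is a dict: "clock": time; "joints": joint angles; "joint_vel": joint speeds; "joint_efforts": joint torques, N m; "position": TCP position; "ee_rot": TCP orientation; "contact_force": force on the tool from outside, world axes, zero at the start; "wrist_torque": the same for the moment, N m; "gripper_width": finger opening in mm.
Only numpy, scipy, OpenCV 4.12 (cv2) and the standard library are available. Lean on these libraries where they do the work, as an engineer would, in place of code of your own. Each camera call takes 0.05 s, during which the arm holds its last target.

## Task

Bring the standing stylus's slim rod against the curved front edge of the wooden jaw template at its left-hand end (as the robot sees it, by the big lobe), and follow the edge to the right-hand end, pressing all the way so that the sprung template stays pushed in a little and the rod never leaves it. Then leave the stylus standing upright on the bench just past the right-hand end, clear of the template. Leave the little pin stand where it is.

Things in the scene. Friction and masses are not known exactly. Their poses are not given: they have to be found in the camera images.
- rig: Fixed tracer rig: grey housing (rig x 50 to 125 mm, 170 wide, 39 high) with a 160 mm long plywood template overhanging from its front towards the robot, 10 mm thick, underside 20 mm up, nothing below it. Origin: on the bench under the template's middle; x into the housing, away from the robot; y along the template to its left end; z up. Starting left: big lobe, hollow, small lobe.
- plate (a joint): Template pushed in along rig +x, m: 0 out, stop 0.016, spring 0.3 N/mm; 0.007 is good. The edge moves with it; lobes are higher than this give. Edge when out, rig (x,y) mm: (-2,80) (-12,60) (-20,50) (-27,40) (-30,30) (-27,20) (-20,10) (-12,0) (-4,-10) (0,-22) (-2,-30) (-9,-40) (-12,-50) (-8,-60) (0,-70) (4,-80): half-cosine waves between y = 80, 30, -22, -50, -80.
- stylus: Loose tracing stylus standing on the bench, round, metal, 105 mm high, 0.22 kg: foot disc 44 mm across, 8 high; slim rod 10 mm across (follows the edge) from 8 to 55 mm up; grip 18 mm across from 55 to 105 mm up. Origin: centre of the foot's underside, z along the rod. The foot passes under the template. Starts left of the rig (rig y 140 to 275 mm).
- pin_stand: Bystander, loose: pin stand on a like 44 mm foot disc but only 56 mm high, with a cork disc 34 mm across and a tiny bone on top, no grip. It also stands left of the rig, at least 75 mm from the stylus; which of the two is nearer the rig varies. Origin: centre of the foot's underside. Not to be moved.
Things that resemble listed ones, but are neither listed nor needed, are in the scene too. Leave any green, red or turquoise look-alike of the stylus alone.

How it is judged (in metres and radians):
On the way, in this order (a step that is already met when the one before it is completed fails the run):
1. the stylus presses against the template's edge near its left-hand end (rig y 48 to 76 mm) (y of stylus in the frame of rig between 0.048 and 0.076 m and value of joint plate above 0.0015 m and contact force between stylus and rig above 0.15 N), for 0.1 s.
2. the stylus presses on the tip of the big lobe (rig y 22 to 38 mm) (y of stylus in the frame of rig between 0.022 and 0.038 m and value of joint plate above 0.0015 m and contact force between stylus and rig above 0.15 N), for 0.1 s.
3. the stylus presses in the hollow (rig y -30 to -14 mm) (y of stylus in the frame of rig between -0.03 and -0.014 m and value of joint plate above 0.0015 m and contact force between stylus and rig above 0.15 N), for 0.1 s.
4. the stylus presses against the edge beyond the small lobe, near the right-hand end (rig y -76 to -54 mm) (y of stylus in the frame of rig between -0.076 and -0.054 m and value of joint plate above 0.0015 m and contact force between stylus and rig above 0.15 N), for 0.1 s.
At the end, for the whole second after the job is handed in: The stylus stands upright (within 10 degrees) and still on the bench, past the right-hand end of the template (its axis at rig y between -88 and -250 mm and within 120 mm of the rig's origin in rig x), the template has sprung back out (within 3 mm), and the pin stand is within 20 mm of where it was (y of stylus in the frame of rig between -0.25 and -0.088 m and x of stylus in the frame of rig between -0.12 and 0.12 m and height (world z) of stylus below 0.006 m and angle between stylus's own z axis and vertical below 0.17 rad and linear speed of stylus below 0.02 m/s and value of joint plate below 0.003 m and distance of pin_stand from where it was at the start of the episode below 0.02 m); the robot touches nothing.
It fails at once if the stylus is off the edge on the way: it is within 45 mm of the template's middle (in rig y) while the template is fully sprung out (pushed in by less than 0.5 mm) (y of stylus in the frame of rig between -0.045 and 0.045 m and value of joint plate below 0.0005 m).
It fails at once if the pin stand is moved by more than 20 mm or knocked over (distance of pin_stand from where it was at the start of the episode above 0.02 m or angle between pin_stand's own z axis and vertical above 0.5 rad).
It also fails if it takes over 54 s, if anything falls off the work surface, if the arm or the gripper's body presses on something with over 40 N, if the wrist force passes 120 N, or if a joint passes its speed limit or range.

## Working session

There is one attempt and no reset: what is moved stays moved. The work goes in short steps, Python scripts to look and compute and a shell command to move; the robot and the scene stay as the last step left them, time stands still between calls to the robot, and variables do not carry over. Pictures are saved under pics/ and viewed, and the job is handed in when it is done.

```bash
ls; mkdir -p pics; cat > h.py <<'E'
import numpy as np, cv2
from bench import arm, imaging
from scipy.spatial.transform import Rotation as R
def Tw(name, st=None):
    m=imaging.camera_model(name)
    if 'T' in m: return m, np.array(m['T'])
    T=np.eye(4); T[:3,:3]=R.from_quat(st['ee_rot']).as_matrix(); T[:3,3]=st['position']
    return m, T@np.array(m['hand_eye'])
def K(m):
    f=192/np.tan(np.radians(m['vfov'])/2)
    return np.array([[f,0,m['cx']],[0,f,m['cy']],[0,0,1.]])
def ray(m,T,u,v):
    p=cv2.undistortPoints(np.array([[[u,v]]],float),K(m),np.array(m['dist'],float))[0,0]
    d=T[:3,:3]@np.array([p[0],-p[1],-1]); return T[:3,3],d
def onz(m,T,u,v,z):
    o,d=ray(m,T,u,v); return o+d*(z-o[2])/d[2]
def withd(m,T,u,v,dep):
    o,d=ray(m,T,u,v); return o+d*dep
def proj(m,T,P):
    P=np.atleast_2d(P); c=(P-T[:3,3])@T[:3,:3]; c=c*[1,-1,-1]
    return cv2.projectPoints(c.reshape(-1,1,3),np.zeros(3),np.zeros(3),K(m),np.array(m['dist'],float))[0][:,0]
E
python3 - <<'E'
from h import *
st=arm.read_state(); print(st, arm.nose_length)
for n in ['scene','side','wrist']:
    s=arm.read_state()
    p,d=imaging.get_image(n); cv2.imwrite(f'pics/{n}0.png',p); np.savez(f'pics/{n}0.npz',p=p,d=d)
    m,T=Tw(n,s); print(n,m['vfov'],m['dist'],T.round(2).tolist())
E
```

```text
pics
{'clock': 0.0, 'joints': array([ 1.50458441e+00,  3.85537520e-01,  6.61933545e-03, -4.88941000e-04,
       -1.19396393e+00, -2.58598678e-01]), 'joint_vel': array([-0.00182785,  0.00222786, -0.00045515, -0.00165959,  0.00027395,
        0.00033241]), 'joint_efforts': array([-6.63459341e-04, -3.92292416e+01,  1.88407212e+01,  4.18644235e+00,
       -4.66984420e-03,  9.39026563e-07]), 'position': array([199.2983309 , 591.92685789, 302.83184082]), 'ee_rot': array([-5.83394795e-01,  8.12188016e-01, -6.60358710e-04, -8.38560879e-04]), 'contact_force': array([ 0.08493854, -0.31531944,  0.33311469]), 'wrist_torque': array([-0.00470376,  0.00271173, -0.01366492]), 'gripper_width': 85.15214991177919} 72.6
scene 56.33131880004326 [-0.09010499  0.          0.          0.          0.        ] [[-0.51, -0.72, 0.47, 821.6], [0.86, -0.43, 0.28, 314.7], [0.0, 0.55, 0.84, 598.2], [0.0, 0.0, 0.0, 1.0]]
side 53.98999264468593 [-0.05258928  0.          0.          0.          0.        ] [[-0.95, 0.13, -0.28, 353.15], [-0.31, -0.47, 0.83, 693.69], [-0.02, 0.87, 0.49, 368.65], [0.0, 0.0, 0.0, 1.0]]
wrist 70.69716896797746 [-0.00466159  0.          0.          0.          0.        ] [[-0.32, 0.92, 0.24, 260.27], [-0.95, -0.31, -0.08, 571.74], [0.0, -0.26, 0.97, 373.74], [0.0, 0.0, 0.0, 1.0]]
```

View pics/scene0.png

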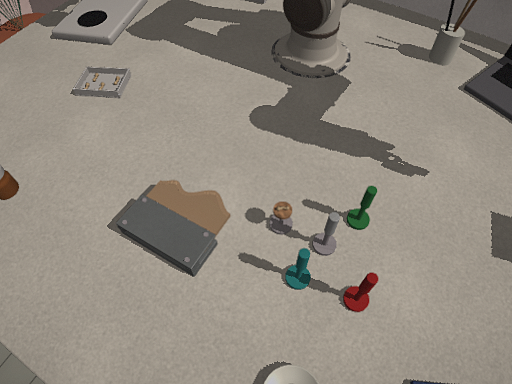

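View pics/side0.png

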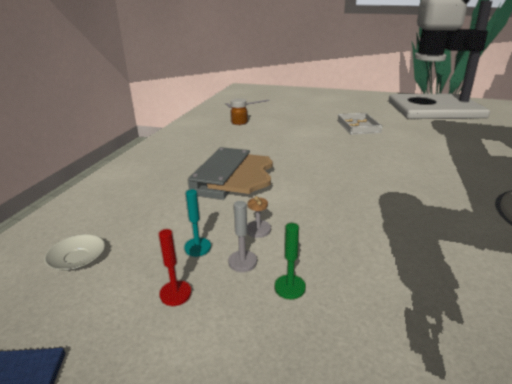

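View pics/wrist0.png

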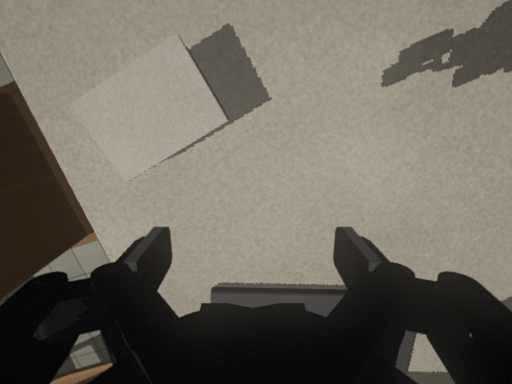

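The scene picture shows the rig with its housing at (165,237) and plywood template at (190,200). There are four stylus shapes: grey metal (foot 324,243), green (359,219), turquoise (298,277) and red (357,299). The pin stand with the cork is at (282,218). The grey metal one fits, since the coloured ones are the look-alikes. I'll confirm it in an enlarged crop.

```bash
python3 - <<'E'
from h import *
p=cv2.imread('pics/scene0.png')
cv2.imwrite('pics/c1.png',cv2.resize(p[170:290,240:400],None,fx=5,fy=5,interpolation=cv2.INTER_CUBIC))
cv2.imwrite('pics/c2.png',cv2.resize(p[170:280,100:240],None,fx=5.4,fy=5.4,interpolation=cv2.INTER_CUBIC))
p=cv2.imread('pics/side0.png')
cv2.imwrite('pics/c3.png',cv2.resize(p[130:310,150:310],None,fx=3.3,fy=3.3,interpolation=cv2.INTER_CUBIC))
E
```

```text
(no output)
```

View pics/c1.png

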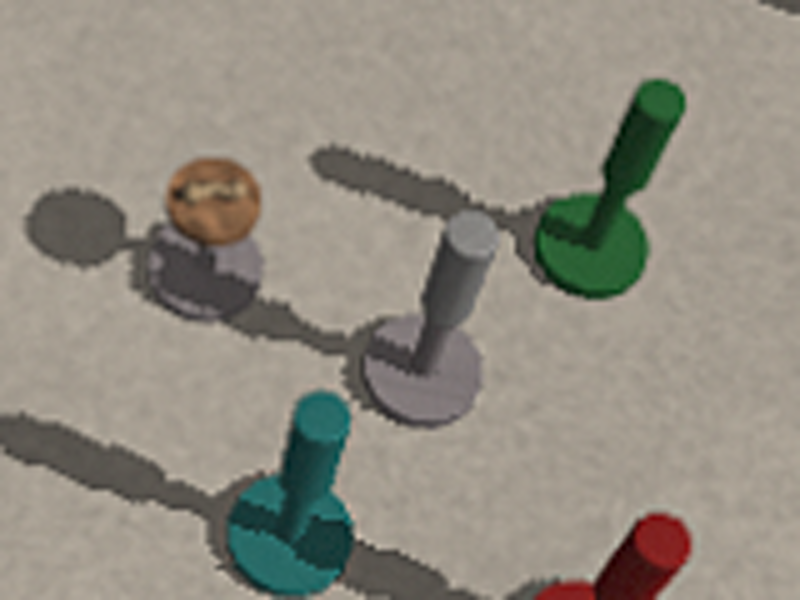

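View pics/c2.png

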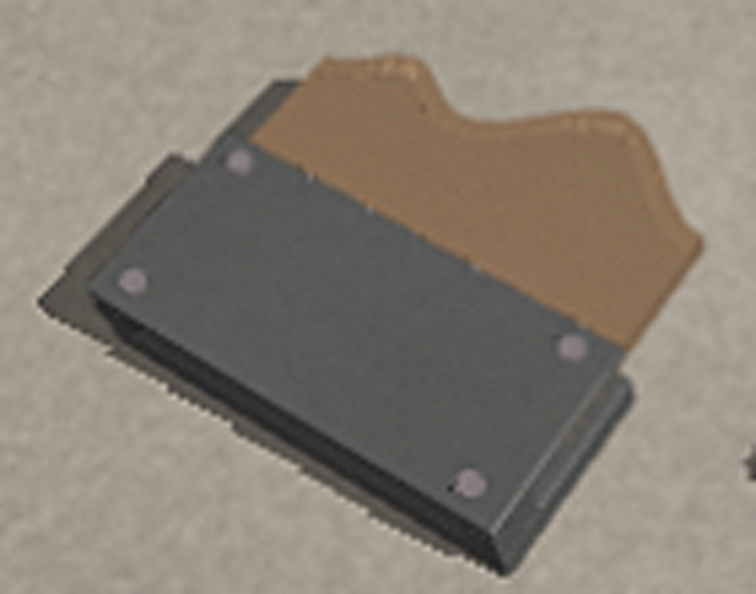

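View pics/c3.png

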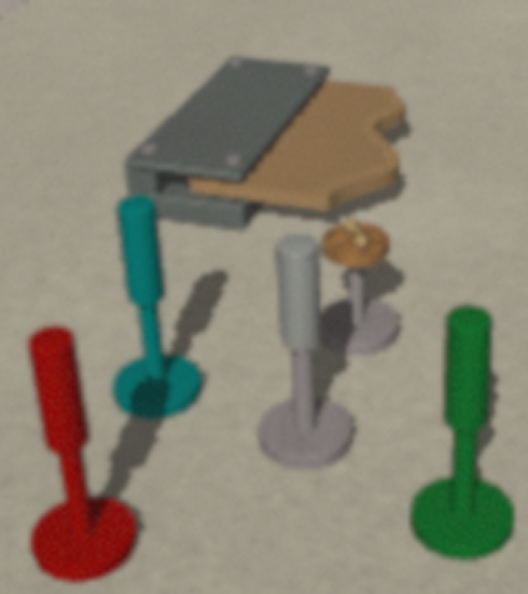

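The crop shows the grey metal stylus with a long bare grip, top at c1 (470,235) and foot centre at (423,370). It is the only uncoloured one, so it is the stylus. The pin stand (cork with bone) is at c1 (213,200). Next I measure the poses.

```bash
cat > rig.py <<'E'
import numpy as np
K_=[(80,-2),(30,-30),(-22,0),(-50,-12),(-80,4)]
def edge(y):
    for (a,xa),(b,xb) in zip(K_,K_[1:]):
        if b<=y<=a: return xa+(xb-xa)*(1-np.cos(np.pi*(a-y)/(a-b)))/2
E
python3 - <<'E'
from h import *
from rig import *
from scipy.optimize import least_squares
m,T=Tw('scene'); 
z=np.load('pics/scene0.npz'); d=z['d']
def c1(u,v,z): return onz(m,T,240+(u+.5)/5-.5,170+(v+.5)/5-.5,z)[:2].round(1)
print('stylus top',c1(470,232,105),'foot',c1(423,366,8))
print('pin foot',c1(206,265,8),'cork',c1(213,198,54))
print('green top',c1(662,100,105),'foot',c1(592,240,8)); print('teal',c1(323,412,105),c1(291,527,8))
print('red',c1(663,540,105))
def c2(u,v): return np.array([100+(u+.5)/5.4-.5,170+(v+.5)/5.4-.5])
for n,q in dict(fr=(628,350),br=(490,532),bl=(92,290),fl=(240,138)).items():
    print(n,onz(m,T,*c2(*q),39)[:2].round(1), d[tuple(c2(*q).round().astype(int)[::-1])])
print('edge end L',onz(m,T,*c2(702,242),30),'R',onz(m,T,*c2(325,60),30))
pts=[c2(*q) for q in [(325,60),(365,58),(400,55),(425,65),(445,100),(470,122),(510,124),(560,115),(600,110),(635,118),(655,150),(672,195),(702,240)]]
W=np.array([onz(m,T,*q,30)[:2] for q in pts])
E_=np.array([(edge(y),y) for y in np.linspace(-80,80,321)])
C={ (50,85):(628,350),(125,85):(490,532),(125,-85):(92,290)}
Wc=np.array([onz(m,T,*c2(*q),39)[:2] for q in C.values()]); Rc=np.array(list(C))
def f(p):
    c,s=np.cos(p[2]),np.sin(p[2]); M=np.array([[c,-s],[s,c]])
    L=(W-p[:2])@M
    dist=np.min(np.linalg.norm(L[:,None]-E_[None],axis=2),axis=1)
    return np.r_[dist,((Wc-p[:2])@M-Rc).ravel()]
W0=W.mean(0)
best=None
for a in np.linspace(-3,3,13):
    r=least_squares(f,[*W0,a],loss='soft_l1')
    if best is None or r.cost<best.cost: best=r
print(best.x,best.cost,f(best.x).round(1))
E
```

```text
stylus top [513.9 274.9] foot [513.9 275.5]
pin foot [517.4 187.2] cork [516.1 186.3]
green top [433.6 310.1] foot [432.7 309. ]
teal [593.6 262.5] [593.1 262.3]
red [579.7 366.3]
fr [612. 108.] 639.28455
br [685.7 106.7] 592.71967
bl [686.2 -58.3] 637.29364
fl [613.6 -55. ] 668.7482
edge end L [561.74668702 103.10807642  30.        ] R [568.1340782  -56.40687013  30.        ]
[562.3820419   23.05729427   6.28728455] 7.7668553332248305 [ 1.4  0.5  0.4  0.2  0.1  0.9  1.   0.4  0.3  1.   0.4  0.1  1.  -0.
 -0.3 -1.4 -1.8 -1.5  3.1]
```

```bash
python3 -m crank '{"delta_pos": [[0,0,0],[0,0,0],[0,0,0],[0,0,0]], "twist": [-0.108,-0.108,-0.108,0]}' 1; python3 - <<'E'
from h import *
s=arm.read_state(); print(s['joints'],R.from_quat(s['ee_rot']).as_matrix().round(4))
E
```

```text
clock: 0.48
position: [199.4, 592.2, 303.5]
ee_rot: [0.707, -0.707, 0.0, 0.0]
contact_force: [0.0, 0.6, -0.2]
gripper_width: 85.3
[ 1.50460950e+00  3.85068324e-01  7.40403813e-03 -2.40585046e-04
 -1.19399776e+00  6.72018880e-02] [[ 9.e-04 -1.e+00 -3.e-04]
 [-1.e+00 -9.e-04 -8.e-04]
 [ 8.e-04  3.e-04 -1.e+00]]
```

```bash
python3 -m crank '{"delta_pos": [[0.0264,-0.0262,0],[0.0264,-0.0262,0],[0.0264,-0.0262,0],[0.0264,-0.0262,0],[0.0264,-0.0262,0],[0.0264,-0.0262,0],[0.0264,-0.0262,0],[0.0264,-0.0262,0]], "twist": [0,0,0,0,0,0,0,0]}'
python3 -m crank '{"delta_pos": [[0.0264,-0.0262,0],[0.0264,-0.0262,0],[0.0264,-0.0262,0.01],[0.0264,-0.0262,0.02],[0,0,0],[0,0,0]], "twist": [0,0,0,0,0,0]}'
python3 - <<'E'
from h import *
s=arm.read_state(); p,d=imaging.get_image('wrist'); cv2.imwrite('pics/w1.png',p)
m,T=Tw('wrist',s); print(s['position'],s['joints'])
for P in [(514,275,105),(514,275,8),(517,187,54),(562,103,30)]: print(P,proj(m,T,P))
E
```

```text
clock: 1.15
position: [409.7, 379.4, 303.9]
ee_rot: [-0.706, 0.708, 0.0, -0.0]
contact_force: [1.0, 0.6, -0.2]
gripper_width: 85.5
clock: 1.65
position: [513.9, 273.6, 272.5]
ee_rot: [-0.705, 0.71, 0.0, -0.002]
contact_force: [-0.2, 0.5, 0.6]
gripper_width: 85.3
[513.86717646 273.62082421 272.46375806] [ 7.67238896e-01  3.37678891e-01 -1.45571518e-01 -2.97424550e-04
 -1.09108431e+00  7.96625610e-01]
(514, 275, 105) [[251.09106738 187.15676135]]
(514, 275, 8) [[251.30309204 167.00620839]]
(517, 187, 54) [[331.88994452 171.57479266]]
(562, 103, 30) [[402.51232377 127.69515925]]
```

View pics/w1.png

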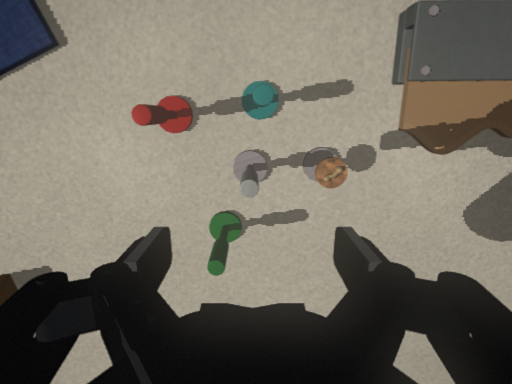

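The wrist view shows the grey stylus's top at (249,187), within 2 px of the prediction. The pin stand is at (332,173), and the fingers' ±57 mm span along world y is clear of the neighbours. I go down and grip.

```bash
python3 -m crank '{"delta_pos": [[-0.001,0,0.034],[-0.001,0,0.034],[0,0,0.034],[0,0,0.034],[0,0,0]], "twist": [0,0,0,0,0]}'
python3 -m crank '{"delta_pos": [[0,0,0],[0,0,0],[0,0,0],[0,0,0],[0,0,0],[0,0,0]], "twist": [0,0,0,0,0,0]}' 0
python3 -m crank '{"delta_pos": [[0,0,0],[0,0,0],[0,0,0],[0,0,0]], "twist": [0,0,0,0]}' 0
python3 - <<'E'
from h import *
s=arm.read_state();print(s['position'],s['gripper_width'],R.from_quat(s['ee_rot']).as_matrix().round(4).tolist(),s['contact_force'],s['wrist_torque'])
p,d=imaging.get_image('side'); cv2.imwrite('pics/s1.png',cv2.resize(p[90:330,130:390],None,fx=2.4,fy=2.4))
E
```

```text
clock: 2.12
position: [509.5, 276.6, 132.3]
ee_rot: [-0.707, 0.708, 0.001, -0.006]
contact_force: [-1.4, -1.2, -0.8]
gripper_width: 85.3
clock: 2.62
position: [513.6, 277.8, 139.7]
ee_rot: [-0.707, 0.707, -0.0, 0.001]
contact_force: [0.0, -0.7, 3.5]
gripper_width: 16.3
clock: 2.95
position: [513.8, 277.9, 139.7]
ee_rot: [-0.707, 0.707, -0.0, 0.001]
contact_force: [-1.5, -1.1, 6.8]
gripper_width: 16.5
[513.77968618 277.88243655 139.69159457] 16.528790080609028 [[-0.0005, -1.0, 0.0019], [-1.0, 0.0005, 0.0011], [-0.0011, -0.0019, -1.0]] [-1.45243092 -1.13429808  6.75276511] [-0.12727258  0.37814894  0.00330229]
```

View pics/s1.png

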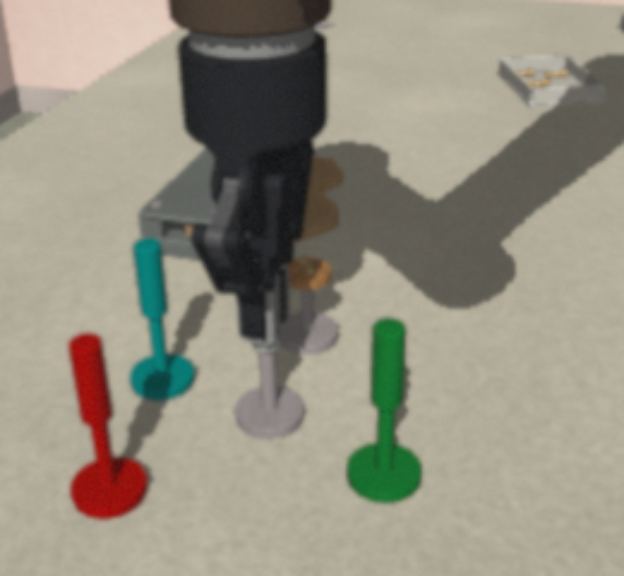

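Gripped at 16.5 mm opening, and the stylus still stands upright in the side view (foot at 268,412 in the crop). I lift it and go over and around the robot side of the pin stand.

```bash
python3 -m crank '{"delta_pos": [[0,0,-0.01],[0,0,-0.015],[0,0,-0.02],[0,0,-0.02],[0,0,-0.01],[0,0,0]], "twist": [0,0,0,0,0,0]}'
python3 - <<'E'
from h import *
s=arm.read_state();print(s['position'],s['gripper_width'],R.from_quat(s['ee_rot']).as_matrix().round(4).tolist(),s['contact_force'],s['wrist_torque'])
p,d=imaging.get_image('side'); cv2.imwrite('pics/s2.png',cv2.resize(p[60:300,130:390],None,fx=2.4,fy=2.4))
p,d=imaging.get_image('wrist'); cv2.imwrite('pics/w2.png',p)
E
```

```text
clock: 3.5
position: [514.0, 278.2, 215.7]
ee_rot: [-0.707, 0.707, -0.0, 0.003]
contact_force: [0.0, 0.6, -2.5]
gripper_width: 16.7
[513.98426126 278.2164556  215.69123673] 16.681700352036245 [[-0.0007, -1.0, 0.0038], [-1.0, 0.0007, 0.0033], [-0.0033, -0.0038, -1.0]] [ 0.02936012  0.5503801  -2.45769912] [ 0.05219357 -0.04897473 -0.00031483]
```

View pics/s2.png

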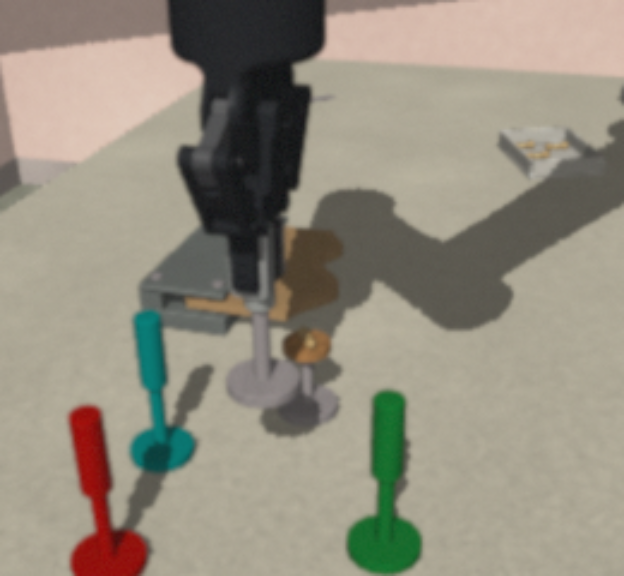

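View pics/w2.png

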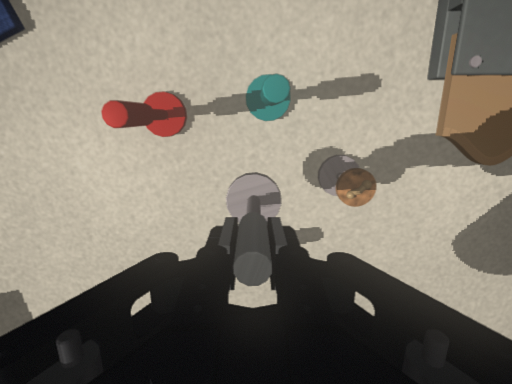

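```bash
python3 - <<'E'
from h import *
s=arm.read_state()
m,T=Tw('wrist',s); print('foot',onz(m,T,254,199,84), onz(m,T,281,200,84)-onz(m,T,227,200,84))
m,T=Tw('side'); print(onz(m,T,130+262/2.4,60+381/2.4,84))
E
python3 -m crank '{"delta_pos": [[0.015,0.010,0],[0.03,0.02,0],[0.03,0.014,0],[0.035,0,0],[0.035,0,0],[0.025,-0.025,0],[0.017,-0.03,0],[0,-0.01,0]], "twist": [0,0,0,0,0,0,0,0]}'
python3 -m crank '{"delta_pos": [[0,0,0.01],[0,0,0.025],[0,0,0.025],[0,0,0.01],[0,0,0],[0,0,0]], "twist": [0,0,0,0,0,0]}'
python3 - <<'E'
from h import *
s=arm.read_state();print(s['position'],s['gripper_width'],R.from_quat(s['ee_rot']).as_matrix().round(4).tolist(),s['contact_force'],s['wrist_torque'])
for n in ['scene','side','wrist']:
    p,d=imaging.get_image(n); cv2.imwrite(f'pics/{n}3.png',p)
p=cv2.imread('pics/scene3.png');cv2.imwrite('pics/c4.png',cv2.resize(p[150:280,100:260],None,fx=4.5,fy=4.5,interpolation=cv2.INTER_CUBIC))
E
```

```text
foot [514.02806046 276.59733371  84.        ] [ -0.11985262 -41.69480088   0.        ]
[512.91109819 282.88618709  84.        ]
clock: 4.27
position: [536.1, 87.8, 211.8]
ee_rot: [-0.706, 0.709, -0.0, -0.001]
contact_force: [-0.3, 1.2, -2.3]
gripper_width: 16.6
clock: 4.77
position: [536.2, 92.0, 148.0]
ee_rot: [0.708, -0.706, 0.003, -0.003]
contact_force: [-5.4, 0.5, 26.9]
gripper_width: 16.7
[536.18576326  92.00882147 148.00113528] 16.67283863173869 [[0.0037, -1.0, 0.0077], [-1.0, -0.0037, 0.0002], [-0.0001, -0.0077, -1.0]] [-5.38161412  0.48851864 26.8825136 ] [-0.73069568  0.97010961 -0.13490504]
```

View pics/c4.png

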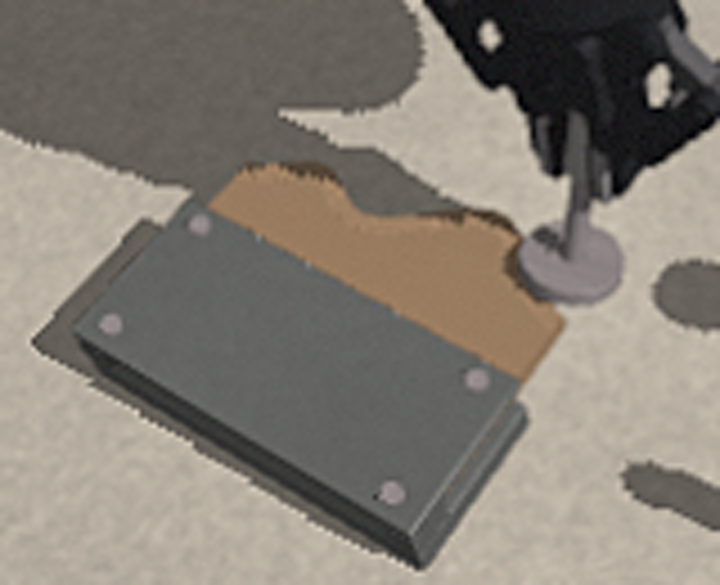

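View pics/wrist3.png

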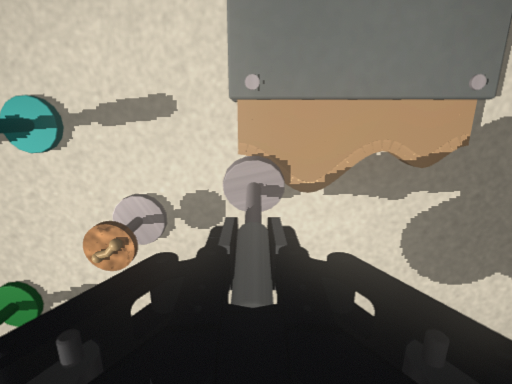

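View pics/side3.png

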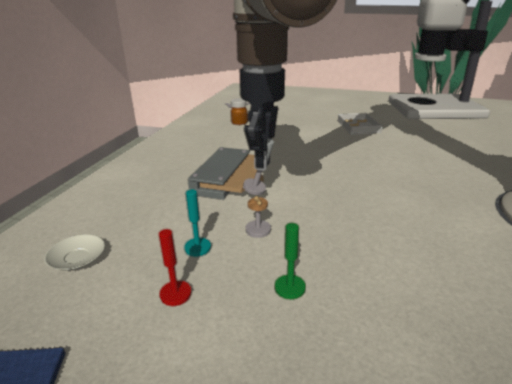

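The foot came down on top of the template's lobe (27 N), so I back off upwards and towards the robot before lowering.

```bash
python3 -m crank '{"delta_pos": [[0,0,-0.02],[0,0,-0.02],[0,0.015,0],[0,0.02,0],[0,0,0],[0,0,0]], "twist": [0,0,0,0,0,0]}'
python3 - <<'E'
from h import *
s=arm.read_state();print(s['position'],s['gripper_width'],R.from_quat(s['ee_rot']).as_matrix().round(4).tolist(),s['contact_force'],s['wrist_torque'])
for n in ['scene','side','wrist']:
    p,d=imaging.get_image(n); cv2.imwrite(f'pics/{n}4.png',p)
a=cv2.imread('pics/scene4.png')[130:260,130:270];b=cv2.imread('pics/side4.png')[80:220,180:320]
cv2.imwrite('pics/c5.png',np.hstack([cv2.resize(x,(400,400),interpolation=cv2.INTER_CUBIC) for x in (a,b)]))
E
```

```text
clock: 5.42
position: [496.8, 90.7, 181.8]
ee_rot: [0.707, -0.707, -0.001, 0.002]
contact_force: [-0.9, 0.6, -1.4]
gripper_width: 16.6
[496.76015962  90.66780877 181.76497158] 16.56234205483763 [[0.0003, -1.0, -0.0036], [-1.0, -0.0003, -0.0012], [0.0012, 0.0036, -1.0]] [-0.9252795   0.58004831 -1.41590771] [ 0.01713175 -0.03389817  0.05165636]
```

View pics/c5.png

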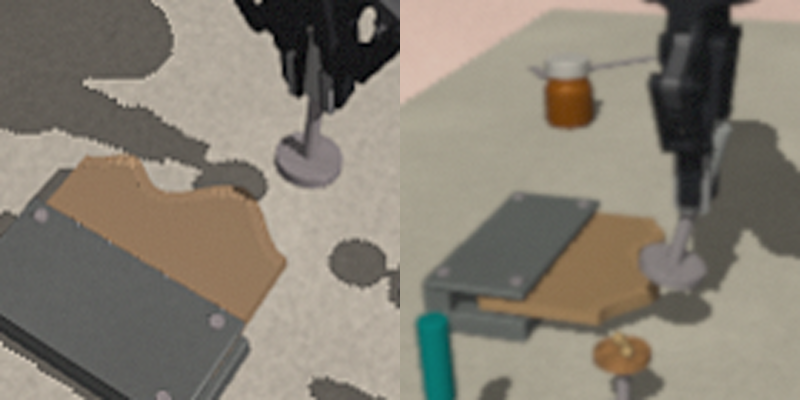

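View pics/wrist4.png

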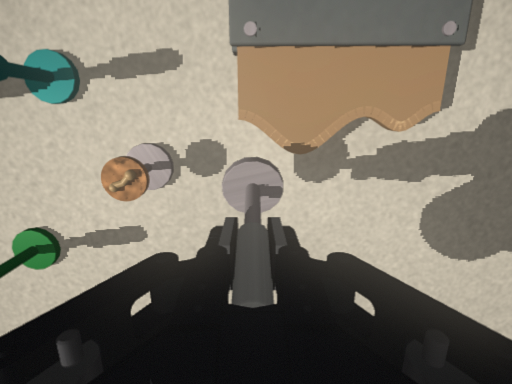

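```bash
cat > foot.py <<'E'
from h import *
def look(u0=200,u1=310,v0=140,v1=225,zr=None):
    s=arm.read_state(); p,d=imaging.get_image('wrist'); m,T=Tw('wrist',s)
    Rm=R.from_quat(s['ee_rot']).as_matrix()
    vv,uu=np.mgrid[v0:v1,u0:u1]; dd=d[v0:v1,u0:u1]
    q=cv2.undistortPoints(np.stack([uu.ravel(),vv.ravel()],1).astype(float)[:,None],K(m),np.array(m['dist'],float))[:,0]
    P=T[:3,3]+(np.c_[q[:,0],-q[:,1],-np.ones(len(q))]*dd.reshape(-1,1))@T[:3,:3].T
    P=P[dd.ravel()>0]
    return s,p,d,P,Rm
E
python3 - <<'E'
from foot import *
s,p,d,P,Rm=look()
np.savez('pics/w5.npz',P=P,d=d,p=p,pos=s['position'])
print(d[165:215:6,252].round(1), d[180,220:290:6].round(1))
pos=s['position']
h,e=np.histogram(P[:,2],bins=np.arange(-10,150,4)); print([(int(a),int(b)) for a,b in zip(e,h) if b>10])
E
```

```text
[  0.  183.7 185.9 188.5 180.3 174.5 169.3 164.2 158. ] [260.1 188.1 186.8 185.3 186.4 186.8 187.2 186.4 186.6 186.6 187.1 259.8]
[(-2, 5565), (2, 161), (26, 61), (30, 344), (62, 188), (66, 798), (70, 1152), (74, 275), (78, 48), (82, 52), (86, 55), (90, 60), (94, 56), (98, 64), (102, 70), (106, 67), (110, 31), (114, 78), (118, 109), (122, 67)]
```

```bash
cat >> foot.py <<'E'
def fit(P,pos,zlo,zhi,rmax=60):
    Q=P[(P[:,2]>zlo)&(P[:,2]<zhi)&(np.hypot(P[:,0]-pos[0],P[:,1]-pos[1])<rmax)]
    for _ in range(6):
        c=np.median(Q,0); A=np.c_[Q[:,:2],np.ones(len(Q))]
        k=np.linalg.lstsq(A,Q[:,2],rcond=None)[0]; r=Q[:,2]-A@k
        Q=Q[abs(r)<max(1.2,1.5*r.std())]
    n=np.array([-k[0],-k[1],1]); n/=np.linalg.norm(n)
    # circle centre by enclosing circle in xy
    (cx,cy),rad=cv2.minEnclosingCircle(Q[:,:2].astype(np.float32))
    cz=k@[cx,cy,1]; c=np.array([cx,cy,cz])-8*n
    return c,n,rad,len(Q),r.std()
E
python3 - <<'E'
from foot import *
z=np.load('pics/w5.npz'); P=z['P']; pos=z['pos']
c,n,rad,N,sd=fit(P,pos,58,80)
print('foot underside centre',c,'axis',n,np.degrees(n[:2]),rad,N,sd, 'rel tcp',c-pos)
E
```

```text
foot underside centre [515.50013714  91.34012436  61.9295826 ] axis [-2.70685173e-01  4.36991924e-04  9.62667828e-01] [-15.50911797   0.02503779] 21.69198989868164 2002 0.5069218893865838 rel tcp [  16.53907654    0.35176995 -120.49451163]
```

The stylus was pushed up and tilted 15.7° in the grip. It is not past its tipping angle, so I'll set it on the bench clear of everything and regrip it.

```bash
python3 -m crank '{"delta_pos": [[0,0.012,0.015],[0,0,0.015],[0,0,0.012],[0,0,0.008],[0,0,0.002],[0,0,0],[0,0,0]], "twist": [0,0,0,0,0,0,0]}'
python3 -m crank '{"delta_pos": [[0,0,0.002],[0,0,0.001],[0,0,0]], "twist": [0,0,0]}'

```

```text
clock: 6.2
position: [487.7, 90.9, 131.5]
ee_rot: [-0.707, 0.707, -0.0, 0.0]
contact_force: [-0.4, 0.1, -3.4]
gripper_width: 16.5
clock: 6.45
position: [487.1, 90.7, 128.4]
ee_rot: [-0.707, 0.707, -0.0, 0.0]
contact_force: [-0.3, -0.6, -2.0]
gripper_width: 16.4
```

```bash
python3 -m crank '{"delta_pos": [[0,0,0.001],[0,0,0.001],[0,0,0]], "twist": [0,0,0]}'
python3 - <<'E'
from foot import *
s,p,d,P,Rm=look(); print(s['contact_force'],s['position']); print(fit(P,s['position'],2,30))
E
```

```text
clock: 6.7
position: [487.5, 90.8, 126.9]
ee_rot: [-0.707, 0.707, -0.0, 0.0]
contact_force: [-0.8, -1.3, 2.6]
gripper_width: 16.6
[-0.79071741 -1.27177269  2.62436726] [487.48270443  90.78221279 126.90907921]
(array([503.73260921,  91.159213  ,   6.30307258]), array([-0.27177482, -0.00102269,  0.96236033]), 21.774017333984375, 2021, np.float64(0.5172022771439438))
```

Contact made. I release gently.

```bash
python3 -m crank '{"delta_pos": [[0,0,0],[0,0,0],[0,0,0],[0,0,0],[0,0,0],[0,0,0],[0,0,0],[0,0,0]], "twist": [0,0,0,0,0,0,0,0]}' 0.6
python3 - <<'E'
from foot import *
s,p,d,P,Rm=look(); cv2.imwrite('pics/w6.png',p); print(s['contact_force'],s['position']); print(fit(P,s['position'],3,20))
p,d=imaging.get_image('side'); cv2.imwrite('pics/s6.png',cv2.resize(p[100:260,180:340],None,fx=3,fy=3))
E
```

```text
clock: 7.42
position: [487.1, 90.6, 126.1]
ee_rot: [-0.707, 0.707, 0.0, -0.0]
contact_force: [0.5, 0.6, 0.4]
gripper_width: 50.7
[0.4809426  0.63190817 0.3504392 ] [487.06570587  90.62554346 126.12079875]
(array([504.77522832,  91.43971905,   0.68801166]), array([1.93526654e-03, 4.14986925e-04, 9.99998041e-01]), 21.772418975830078, 1926, np.float64(0.5382508055392647))
```

View pics/w6.png

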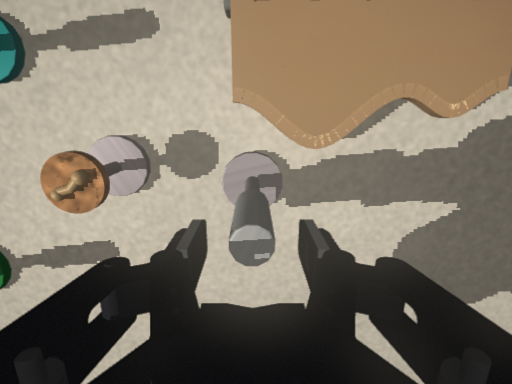

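View pics/s6.png

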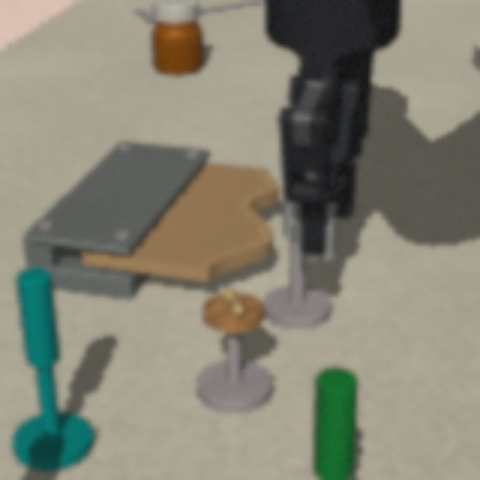

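The stylus stands upright again at (504.8, 91.4). I centre over it and regrip.

```bash
python3 -m crank '{"delta_pos": [[0,-0.006,-0.004],[-0.0008,-0.0065,0],[0,-0.0055,0],[0,0,0],[0,0,0]], "twist": [0,0,0,0,0]}'
python3 -m crank '{"delta_pos": [[0,0,0],[0,0,0],[0,0,0],[0,0,0],[0,0,0],[0,0,0]], "twist": [0,0,0,0,0,0]}' 0
python3 - <<'E'
from foot import *
s,p,d,P,Rm=look(); cv2.imwrite('pics/w7.png',p); print(s['contact_force'],s['position'],s['wrist_torque']); print(fit(P,s['position'],3,20))
E
```

```text
clock: 7.93
position: [505.5, 91.4, 130.0]
ee_rot: [-0.707, 0.708, 0.0, -0.0]
contact_force: [-0.1, 0.3, 0.8]
gripper_width: 51.3
clock: 8.43
position: [504.8, 91.2, 130.2]
ee_rot: [-0.707, 0.707, 0.0, -0.0]
contact_force: [-0.4, -1.3, 0.9]
gripper_width: 16.6
[-0.35268922 -1.27761254  0.86185754] [504.84649498  91.24277371 130.20881019] [-0.38206578  0.1016645  -0.06541638]
(array([505.1618826 ,  91.49443726,   0.74058835]), array([-0.00140979,  0.00288212,  0.99999485]), 21.835086822509766, 1731, np.float64(0.547051723663037))
```

```bash
python3 - <<'E'
from h import *
from rig import *
s=arm.read_state(); m,T=Tw('wrist',s)
p=cv2.imread('pics/w7.png')
def W(x,y,z,rx=562.4,ry=23.06,a=0.004):
    return (rx+x*np.cos(a)-y*np.sin(a), ry+x*np.sin(a)+y*np.cos(a), z)
q=proj(m,T,np.array([W(edge(y),y,30) for y in np.linspace(-80,80,161)]))
big=cv2.resize(p[40:240,180:512],None,fx=2.4,fy=2.4,interpolation=cv2.INTER_CUBIC)
for u,v in q:
    cv2.circle(big,(int((u-180+.5)*2.4),int((v-40+.5)*2.4)),1,(0,0,255),-1)
cv2.imwrite('pics/c7.png',big)
E
```

```text
(no output)
```

View pics/c7.png

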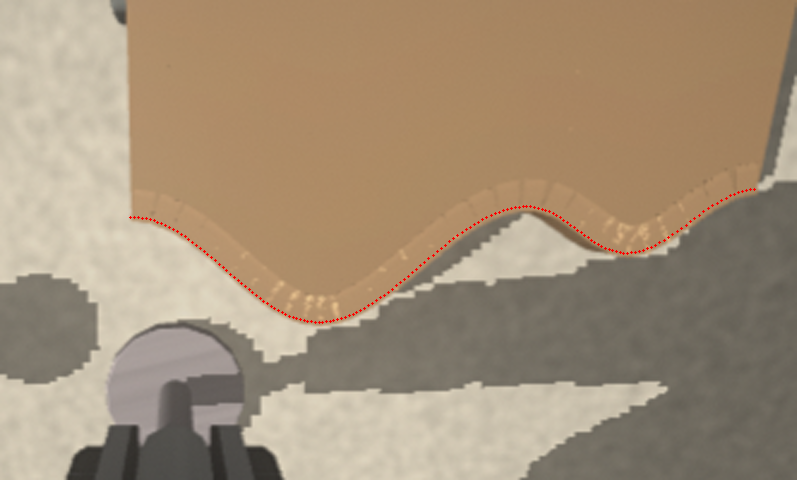

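```bash
cat >> rig.py <<'E'
YY=np.linspace(-80,80,1601); EE=np.array([edge(y) for y in YY])
def xc(y,d):
    w=abs(YY-y)<5
    return np.min(EE[w]+d-np.sqrt(25-(y-YY[w])**2))
def world(x,y,rx=562.4,ry=23.06,a=0.004):
    return np.array([rx+x*np.cos(a)-y*np.sin(a), ry+x*np.sin(a)+y*np.cos(a)])
def rigc(w,rx=562.4,ry=23.06,a=0.004):
    dx,dy=w[0]-rx,w[1]-ry
    return dx*np.cos(a)+dy*np.sin(a),-dx*np.sin(a)+dy*np.cos(a)
E
python3 - <<'E'
from h import *
from rig import *
s=arm.read_state(); print(rigc(s['position'][:2]+[.3,.25]))
print('xc0(68)',xc(68,0), 'xc7.5(68)',xc(68,7.5))
ys=list(range(68,-85,-4)); pts=np.array([world(xc(y,7.5),y) for y in ys])
for y,p,dl in zip(ys,pts,np.r_[[[0,0]],np.diff(pts,axis=0)]):
    print(y,p.round(1),'tool xy mm',(-dl[1]).round(1),(-dl[0]).round(1))
E
```

```text
(np.float64(-56.96709524434128), np.float64(68.66011685405574))
xc0(68) -11.77308688862843 xc7.5(68) -4.27308688862843
68 [557.9  91. ] tool xy mm -0.0 -0.0
64 [554.8  87. ] tool xy mm 4.0 3.1
60 [551.4  83. ] tool xy mm 4.0 3.4
56 [547.9  79. ] tool xy mm 4.0 3.5
52 [544.5  75. ] tool xy mm 4.0 3.4
48 [541.5  71. ] tool xy mm 4.0 3.1
44 [538.9  67. ] tool xy mm 4.0 2.6
40 [536.9  63. ] tool xy mm 4.0 2.0
36 [535.5  59. ] tool xy mm 4.0 1.4
32 [534.9  55. ] tool xy mm 4.0 0.7
28 [534.9  51. ] tool xy mm 4.0 -0.0
24 [535.6  47. ] tool xy mm 4.0 -0.7
20 [537.  43.] tool xy mm 4.0 -1.4
16 [539.  39.] tool xy mm 4.0 -2.0
12 [541.6  35. ] tool xy mm 4.0 -2.6
8 [544.7  31. ] tool xy mm 4.0 -3.1
4 [548.2  27. ] tool xy mm 4.0 -3.5
0 [551.8  23. ] tool xy mm 4.0 -3.6
-4 [555.4  19. ] tool xy mm 4.0 -3.6
-8 [558.7  15. ] tool xy mm 4.0 -3.3
-12 [561.5  11.1] tool xy mm 4.0 -2.8
-16 [563.7   7.1] tool xy mm 4.0 -2.1
-20 [564.8   3.1] tool xy mm 4.0 -1.2
-24 [564.8  -0.9] tool xy mm 4.0 0.1
-28 [563.2  -4.9] tool xy mm 4.0 1.6
-32 [560.7  -8.9] tool xy mm 4.0 2.5
-36 [558. -13.] tool xy mm 4.0 2.6
-40 [555.7 -17. ] tool xy mm 4.0 2.3
-44 [554.1 -21. ] tool xy mm 4.0 1.7
-48 [553.2 -25. ] tool xy mm 4.0 0.9
-52 [553.2 -29. ] tool xy mm 4.0 -0.0
-56 [554.2 -33. ] tool xy mm 4.0 -1.0
-60 [556.2 -37. ] tool xy mm 4.0 -1.9
-64 [558.9 -41. ] tool xy mm 4.0 -2.7
-68 [562.2 -44.9] tool xy mm 4.0 -3.3
-72 [565.4 -48.9] tool xy mm 4.0 -3.3
-76 [568.1 -52.9] tool xy mm 4.0 -2.6
-80 [569.2 -56.9] tool xy mm 4.0 -1.1
-84 [571.2 -60.9] tool xy mm 4.0 -2.0
```

The model edge (red) lies exactly on the template's edge in the wrist view. I slide in along the bench to just short of the edge, then press.

```bash
python3 -m crank '{"delta_pos": [[0,-0.004,-0.0005],[0,-0.008,0],[0,-0.01,0],[0,-0.01,0],[0,-0.006,0],[0,-0.002,0],[0,0,0],[0,0,0]], "twist": [0,0,0,0,0,0,0,0]}'
python3 - <<'E'
from foot import *
from rig import *
s,p,d,P,Rm=look(); cv2.imwrite('pics/w8.png',p); print(s['contact_force'],s['position'],s['wrist_torque'])
f=fit(P,s['position'],3,16);print(f); print(rigc(s['position'][:2]+[.3,.25]))
E
```

```text
clock: 9.15
position: [544.8, 91.2, 130.3]
ee_rot: [-0.707, 0.708, 0.0, -0.0]
contact_force: [0.4, -0.6, -3.2]
gripper_width: 16.9
[ 0.39825946 -0.62427524 -3.16875522] [544.84767943  91.20627852 130.29818001] [0.01178481 0.01584774 0.01311206]
(array([545.27355094,  92.57603618,   0.77273725]), array([ 0.00417436, -0.00429269,  0.99998207]), 20.683971405029297, 724, np.float64(0.5343463347942764))
(np.float64(-16.978598165529387), np.float64(68.46474044450602))
```

View pics/w8.png

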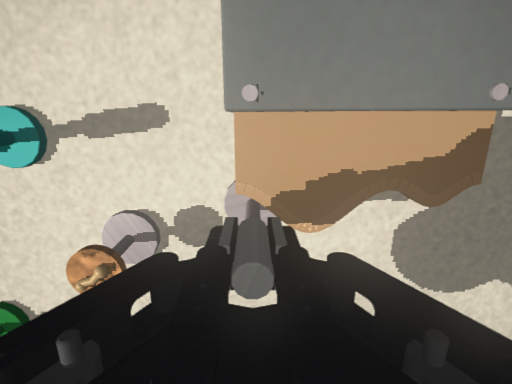

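```bash
python3 -m crank '{"delta_pos": [[0,-0.003,0],[0,-0.003,0],[0,-0.003,0],[0,-0.002,0],[0,-0.0017,0],[0,0,0],[0,0,0]], "twist": [0,0,0,0,0,0,0]}'
python3 - <<'E'
from foot import *
from rig import *
s,p,d,P,Rm=look(); cv2.imwrite('pics/w9.png',p); print(s['contact_force'],s['position'],s['wrist_torque'])
f=fit(P,s['position'],3,16);print(f); x,y=rigc(s['position'][:2]+[.3,.25]);print(x,y,'push est',x-xc(y,0))
p,d=imaging.get_image('scene'); cv2.imwrite('pics/c9.png',cv2.resize(p[150:280,100:260],None,fx=4.5,fy=4.5,interpolation=cv2.INTER_CUBIC))
E
```

```text
clock: 9.78
position: [557.5, 91.4, 130.6]
ee_rot: [-0.707, 0.707, 0.0, -0.0]
contact_force: [-1.4, 0.8, -0.9]
gripper_width: 17.0
[-1.37201897  0.77357919 -0.92776104] [557.48726569  91.40207818 130.56003169] [0.43406831 0.66692483 0.00244452]
(array([557.29716996,  93.11414865,   1.05340479]), array([0.00425085, 0.0018838 , 0.99998919]), 20.66582679748535, 524, np.float64(0.5316074239951282))
-4.33832982786621 68.60998033021387 push est 7.009690636975569
```

View pics/w9.png

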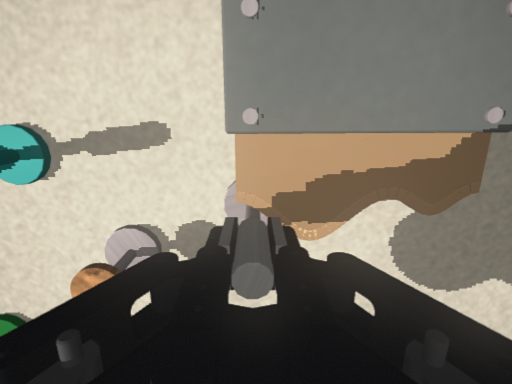

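View pics/c9.png

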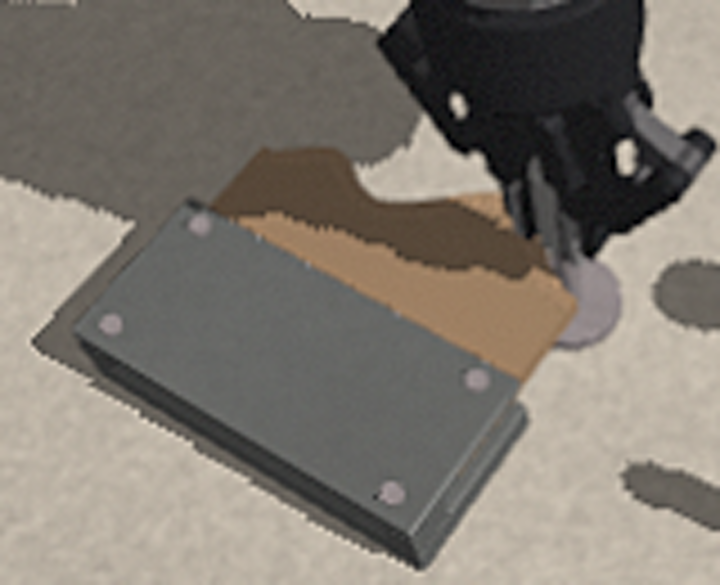

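```bash
python3 - <<'E'
from h import *
a=cv2.imread('pics/w8.png')[140:260,200:340];b=cv2.imread('pics/w9.png')[140:260,200:340]
cv2.imwrite('pics/c10.png',np.hstack([cv2.resize(x,None,fx=2.85,fy=4,interpolation=cv2.INTER_CUBIC) for x in (a,b)]))
E
```

```text
(no output)
```

View pics/c10.png

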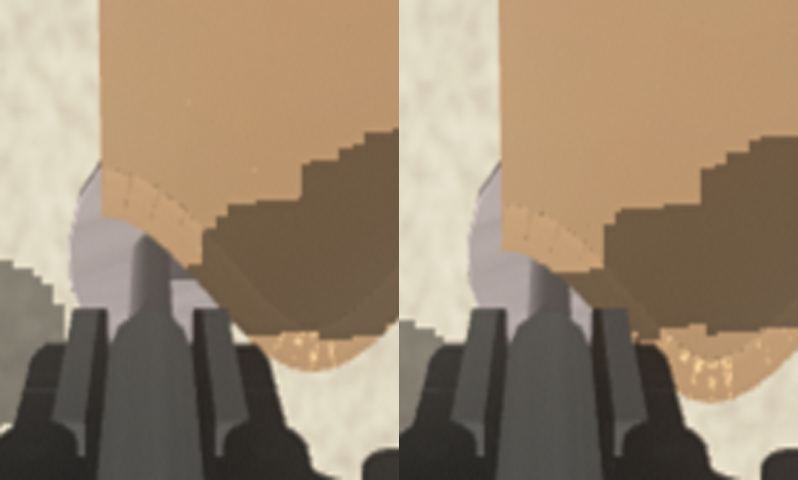

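```bash
python3 - <<'E'
from h import *
s=arm.read_state()
for pos,vs in (((544.85,91.2,130.3),(194,232.75)),((557.49,91.4,130.56),(202.5,240.5))):
    s['position']=np.array(pos); s['ee_rot']=np.array([-.7071,.7071,0,0]); m,T=Tw('wrist',s)
    print([onz(m,T,u,v,30).round(1).tolist() for u,v in zip((236,312),vs)])
E
```

```text
[[558.8, 102.5, 30.0], [531.0, 50.9, 30.0]]
[[565.4, 102.9, 30.0], [537.7, 50.8, 30.0]]
```

Template is pushed in 6.6 mm (image) against 7.0 mm (kinematics). Now I trace up the big lobe.

```bash
cat > st.py <<'E'
from h import *
from rig import *
s=arm.read_state(); x,y=rigc(s['position'][:2]+[.3,.25]); print('rig',round(x,2),round(y,2),'z',s['position'][2].round(2),'push est',round(x-xc(y,0),2),'target dx',round(xc(y,7.5)-x,2),'F',s['contact_force'].round(1),'M',s['wrist_torque'].round(2),s['clock'])
E
python3 -m crank '{"delta_pos": [[0.002,0.0015,0],[0.002,0.0016,0],[0.004,0.0034,0],[0.004,0.0035,0],[0.004,0.0034,0]], "twist": [0,0,0,0,0]}'; python3 st.py
```

```text
clock: 10.3
position: [544.6, 76.3, 130.9]
ee_rot: [-0.707, 0.707, -0.0, 0.002]
contact_force: [-1.6, 6.0, -3.1]
gripper_width: 16.4
rig -17.26 53.52 z 130.86 push est 6.64 target dx 0.86 F [-1.6  6.  -3.1] M [ 1.96  0.6  -0.02] 10.3
```

```bash
python3 -m crank '{"delta_pos": [[0.004,0.0031,0],[0.004,0.0026,0],[0.004,0.002,0],[0.004,0.0014,0],[0,0,0]], "twist": [0,0,0,0,0]}'; python3 st.py
python3 - <<'E'
from h import *
p,d=imaging.get_image('wrist'); cv2.imwrite('pics/w11.png',p)
E
```

```text
clock: 10.72
position: [534.3, 58.2, 130.5]
ee_rot: [-0.707, 0.708, 0.0, -0.001]
contact_force: [-1.8, 0.7, -2.0]
gripper_width: 16.5
rig -27.64 35.49 z 130.55 push est 6.71 target dx 0.79 F [-1.8  0.7 -2. ] M [-0.04  0.66  0.04] 10.7167
```

View pics/w11.png

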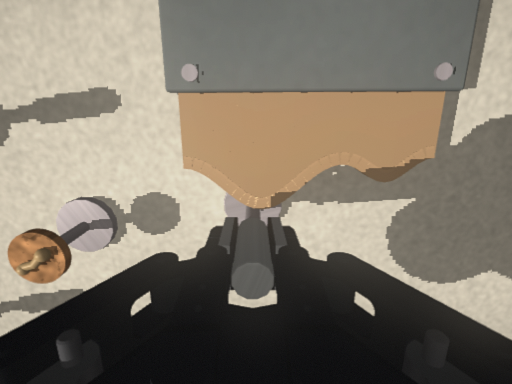

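The wrist view shows the rod at the big lobe's tip (255,207), with the template visibly pushed in. I carry on over the tip.

```bash
python3 -m crank '{"delta_pos": [[0.003,0.0003,0],[0.003,0,0],[0.003,-0.0005,0],[0.003,-0.0006,0],[0,0,0]], "twist": [0,0,0,0,0]}'; python3 st.py
```

```text
clock: 11.18
position: [535.8, 46.5, 130.5]
ee_rot: [-0.707, 0.708, 0.0, -0.001]
contact_force: [-2.2, -1.1, -1.9]
gripper_width: 16.6
rig -26.23 23.75 z 130.5 push est 7.93 target dx -0.43 F [-2.2 -1.1 -1.9] M [-0.47  0.75  0.05] 11.1833
```

```bash
python3 -m crank '{"delta_pos": [[0.002,-0.0007,0],[0.002,-0.0008,0],[0.003,-0.0015,0],[0.003,-0.0018,0],[0.003,-0.0021,0],[0.003,-0.0024,0],[0,0,0]], "twist": [0,0,0,0,0,0,0]}'; python3 st.py
```

```text
clock: 11.77
position: [545.6, 30.5, 130.6]
ee_rot: [-0.707, 0.708, -0.0, -0.0]
contact_force: [-2.4, -3.0, -1.7]
gripper_width: 16.5
rig -16.46 7.73 z 130.61 push est 8.48 target dx -0.98 F [-2.4 -3.  -1.7] M [-0.95  0.81 -0.02] 11.7667
```

```bash
python3 -m crank '{"delta_pos": [[0.002,-0.0015,0],[0.003,-0.0025,0],[0.003,-0.0027,0],[0.004,-0.0036,0],[0.004,-0.0034,0],[0.003,-0.0023,0],[0,0,0]], "twist": [0,0,0,0,0,0,0]}'; python3 st.py
```

```text
clock: 12.35
position: [561.8, 11.5, 130.6]
ee_rot: [-0.707, 0.708, -0.0, -0.0]
contact_force: [-2.0, -2.5, -2.2]
gripper_width: 16.7
rig -0.34 -11.29 z 130.65 push est 8.52 target dx -1.02 F [-2.  -2.5 -2.2] M [-0.89  0.84  0.  ] 12.35
```

```bash
python3 -m crank '{"delta_pos": [[0.003,-0.0013,0],[0.003,-0.0009,0],[0.003,-0.0004,0],[0.002,0,0],[0,0,0],[0,0,0]], "twist": [0,0,0,0,0,0]}'; python3 st.py
python3 - <<'E'
from h import *
s=arm.read_state();p,d=imaging.get_image('wrist'); cv2.imwrite('pics/w12.png',p)
E
```

```text
clock: 12.85
position: [563.9, 1.2, 130.8]
ee_rot: [-0.707, 0.707, -0.0, -0.0]
contact_force: [-1.3, -0.8, -2.6]
gripper_width: 16.3
rig 1.74 -21.61 z 130.79 push est 6.75 target dx 0.75 F [-1.3 -0.8 -2.6] M [-0.32  0.68 -0.08] 12.85
```

View pics/w12.png

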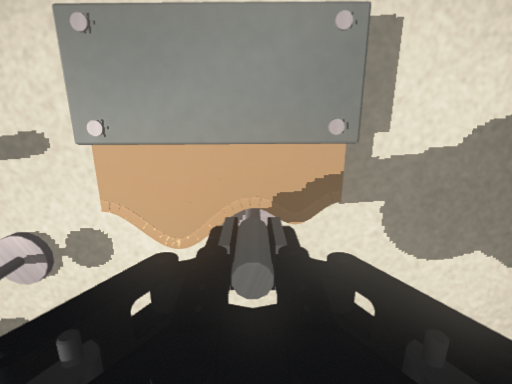

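```bash
python3 - <<'E'
from h import *
s=arm.read_state(); m,T=Tw('wrist',s); print('big lobe tip x',onz(m,T,178,248,30),'(out: 531-532.4)')
E
python3 -m crank '{"delta_pos": [[0.002,0,0],[0.002,0.0007,0],[0.003,0.0014,0],[0.003,0.0018,0],[0.003,0.0019,0],[0.003,0.0018,0],[0,0,0]], "twist": [0,0,0,0,0,0,0]}'; python3 st.py
```

```text
big lobe tip x [538.45499753  53.79720456  30.        ] (out: 531-532.4)
clock: 13.48
position: [555.7, -15.2, 130.7]
ee_rot: [-0.707, 0.708, 0.0, -0.0]
contact_force: [-1.8, 1.5, -2.6]
gripper_width: 16.8
rig -6.5 -38.0 z 130.74 push est 6.73 target dx 0.77 F [-1.8  1.5 -2.6] M [0.49 0.66 0.09] 13.4833
```

```bash
python3 -m crank '{"delta_pos": [[0.003,0.0011,0],[0.003,0.0008,0],[0.003,0.0005,0],[0.003,0,0],[0.003,-0.0005,0],[0.003,-0.0010,0],[0,0,0]], "twist": [0,0,0,0,0,0,0]}'; python3 st.py
```

```text
clock: 14.07
position: [555.2, -33.7, 130.6]
ee_rot: [-0.707, 0.708, 0.0, -0.001]
contact_force: [-3.1, -2.2, -2.0]
gripper_width: 16.5
rig -7.12 -56.52 z 130.56 push est 8.59 target dx -1.09 F [-3.1 -2.2 -2. ] M [-0.55  0.83 -0.01] 14.0667
```

```bash
python3 -m crank '{"delta_pos": [[0.003,-0.0010,0],[0.003,-0.0017,0],[0.003,-0.0020,0],[0.003,-0.0023,0],[0,0,0],[0,0,0]], "twist": [0,0,0,0,0,0]}'; python3 st.py
python3 - <<'E'
from h import *
s=arm.read_state();p,d=imaging.get_image('wrist'); cv2.imwrite('pics/w13.png',p)
E
```

```text
clock: 14.57
position: [562.4, -45.4, 130.7]
ee_rot: [-0.707, 0.707, -0.0, -0.001]
contact_force: [-2.1, -4.6, -1.8]
gripper_width: 16.2
rig 0.03 -68.23 z 130.67 push est 7.85 target dx -0.35 F [-2.1 -4.6 -1.8] M [-1.36  0.74 -0.03] 14.5667
```

View pics/w13.png

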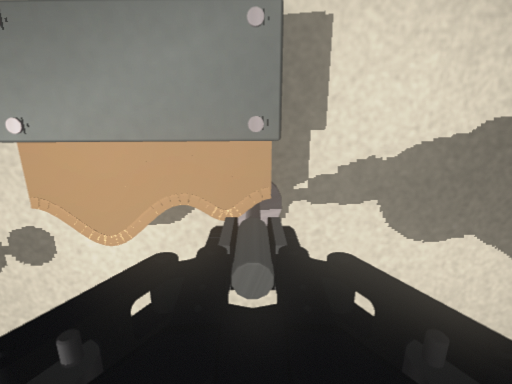

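The rod is at (262,213), against the edge near the right end, and the template is still pushed in. I finish the edge and slide off past the end.

```bash
python3 -m crank '{"delta_pos": [[0.003,-0.0023,0],[0.003,-0.0023,0],[0.003,-0.0015,0],[0.004,0,0],[0.005,0,0],[0.007,0,0],[0.008,0.002,0],[0.008,0.003,0]], "twist": [0,0,0,0,0,0,0,0]}'; python3 st.py
python3 -m crank '{"delta_pos": [[0.008,0.004,0],[0.008,0.005,0],[0.005,0.005,0],[0,0.003,0],[0,0,0],[0,0,0]], "twist": [0,0,0,0,0,0]}'
python3 - <<'E'
from foot import *
s,p,d,P,Rm=look(); cv2.imwrite('pics/w14.png',p); print(s['contact_force'],s['position'])
from rig import *
f=fit(P,s['position'],3,20);print(f,rigc(f[0]))
E
```

```text
clock: 15.28
position: [564.3, -86.3, 131.1]
ee_rot: [-0.707, 0.707, -0.001, 0.001]
contact_force: [-0.2, 0.3, -2.7]
gripper_width: 16.5
clock: 15.78
position: [546.3, -106.6, 130.9]
ee_rot: [-0.707, 0.707, -0.0, 0.0]
contact_force: [1.0, 1.2, -2.0]
gripper_width: 16.7
[ 0.95408151  1.16297363 -2.00610335] [ 546.34978203 -106.57918002  130.86012249]
(array([ 546.78437173, -106.28944784,    1.36799252]), array([0.00141795, 0.00177623, 0.99999742]), 21.682071685791016, 1735, np.float64(0.5416516932456605)) (np.float64(-16.132899757185488), np.float64(-129.28595069777333))Traceback (most recent call last):
  File "st.py", line 3, in <module>
    s=arm.read_state(); x,y=rigc(s['position'][:2]+[.3,.25]); print('rig',round(x,2),round(y,2),'z',s['position'][2].round(2),'push est',round(x-xc(y,0),2),'target dx',round(xc(y,7.5)-x,2),'F',s['contact_force'].round(1),'M',s['wrist_torque'].round(2),s['clock'])
                                                                                                                                                 ~~^^^^^
  File "rig.py", line 9, in xc
    return np.min(EE[w]+d-np.sqrt(25-(y-YY[w])**2))
           ~~~~~~^^^^^^^^^^^^^^^^^^^^^^^^^^^^^^^^^^
    return _wrapreduction(a, np.minimum, 'min', axis, None, out,
                          keepdims=keepdims, initial=initial, where=where)
    return ufunc.reduce(obj, axis, dtype, out, **passkwargs)
           ~~~~~~~~~~~~^^^^^^^^^^^^^^^^^^^^^^^^^^^^^^^^^^^^^
ValueError: zero-size array to reduction operation minimum which has no identity
```

View pics/w14.png

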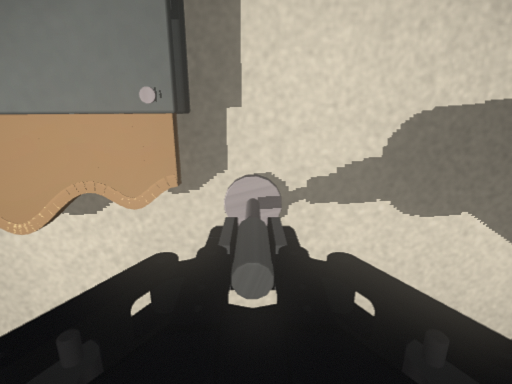

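Upright at rig (-16,-129), about 0.6 mm above the bench and clear of the template (end corner at 178,185). I lower, open and raise.

```bash
python3 -m crank '{"delta_pos": [[0,0,0.0007],[0,0,0],[0,0,0]], "twist": [0,0,0]}'
python3 -m crank '{"delta_pos": [[0,0,0],[0,0,0],[0,0,0],[0,0,0],[0,0,0],[0,0,0],[0,0,0],[0,0,0]], "twist": [0,0,0,0,0,0,0,0]}' 0.8
python3 -m crank '{"delta_pos": [[0,0,-0.008],[0,0,-0.015],[0,0,-0.025],[0,0,-0.03],[0,0,-0.03],[0,0,-0.02],[0,0,0],[0,0,0]], "twist": [0,0,0,0,0,0,0,0]}'
python3 - <<'E'
from foot import *
from rig import *
s,p,d,P,Rm=look(); cv2.imwrite('pics/w15.png',p); print(s['contact_force'],s['position'],s['clock'])
f=fit(P,s['position'],3,20);print(f,rigc(f[0]))
p,d=imaging.get_image('scene'); cv2.imwrite('pics/scene15.png',p)
cv2.imwrite('pics/c15.png',cv2.resize(p[130:290,90:330],None,fx=3.2,fy=3.2,interpolation=cv2.INTER_CUBIC))
E
```

```text
clock: 16.08
position: [546.9, -106.3, 130.2]
ee_rot: [-0.707, 0.707, -0.0, 0.0]
contact_force: [0.0, 0.5, -1.3]
gripper_width: 16.5
clock: 16.75
position: [546.4, -106.6, 130.0]
ee_rot: [-0.707, 0.707, 0.0, -0.0]
contact_force: [0.4, 0.4, 1.5]
gripper_width: 68.2
clock: 17.42
position: [546.7, -106.6, 260.0]
ee_rot: [-0.707, 0.707, -0.001, 0.002]
contact_force: [0.0, 0.1, -0.5]
gripper_width: 68.4
[ 0.04111261  0.14883982 -0.52411069] [ 546.74182771 -106.57188551  259.97712748] 17.4167
(array([ 547.02367488, -105.98355697,    0.74340363]), array([-0.00440132, -0.00173018,  0.99998882]), 21.84807014465332, 637, np.float64(0.5681678109206236)) (np.float64(-15.892374957329388), np.float64(-128.98101948235336))
```

View pics/w15.png

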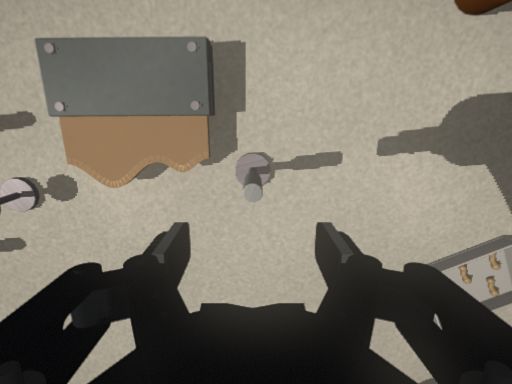

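View pics/c15.png

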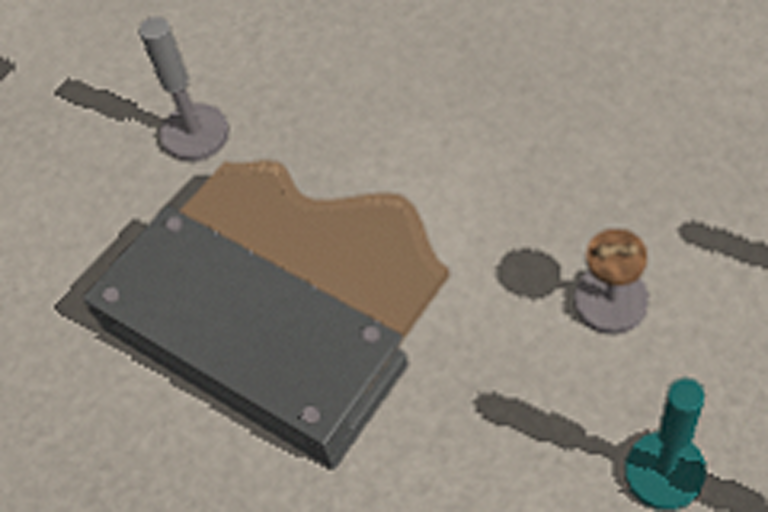

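The stylus stands upright at crop (193,130), past the right end. The template is back out, with its left corner at scene (229.7,215) as at the start. The pin stand's cork is at (282.8,209.7) against (282.6,209.6) before, so it has not moved.

```bash
python3 -c "
from bench import job_done
print(job_done())"
```

```text
the job is handed in; nothing more can be done
None
```

I traced the template's edge with the grey metal stylus from the left end to the right. It now stands upright past the right-hand end, and the job was handed in at about 17.4 s.

**Mishap on the way:** my first lowering put the stylus foot on top of the big lobe. The wrist force read 27 N, the template was pushed in about 10 mm, and the stylus tilted 15.7° and slipped in the grip. It was outside the middle zone at the time. I set the stylus on the bench, regripped it upright and started the trace properly. That accidental push may already have counted as step 1. It should do no harm, but I can't confirm that.

**Trace:** in every reading, taken at most about 19 mm of edge apart, the estimated push-in was between 6.6 and 8.6 mm. Wrist pictures agreed at the two places I measured, about 6.6 mm at the left end and about 6–7 mm in the hollow. The push-in was estimated rather than read from the joint, and I have no figure for the last 12 mm or so, where the rod slid off the end.

**Final checks:**
- **Stylus:** at rig (-16, -129) mm, foot on the bench, tilt about 0.3°.
- **Template:** sprung back out.
- **Pin stand:** within about 0.2 px of where it was.
- **Gripper:** open and clear, 130 mm higher than where it let go.

The only check that failed was a printout of the push-in estimate, which errored once the rod was past the template's end. It had no effect on the arm.

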